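# Lock the specimen chest and bring its key away

### The job

Lock the white specimen chest: turn the red key in its lock clockwise until the brass bolt is fully shot and the key comes up against its stop, without forcing it. Then turn the key back to the position where it comes out, draw it straight up without wrenching it, and set it down gently in the blue tray; leave the other things on the bench where they are.

Things in the scene. Friction and masses are not known exactly. Their poses are not given: they have to be found in the camera images.
- key_head (a point): middle of the top of the key's head, 58 mm from the blade's tip on the key's z.
- key: red key standing upright, seated in the lock. Origin: centre of the blade's tip; z runs up to the head, x across the head's width. Head 30 x 10 mm (x, y), from z 22 to 58; neck of the blade 8 x 3.2 mm; bit (lowest 12 mm) 14 x 3.2 mm. 40 g. Seated, the tip is 17.5 mm under the lock's face; the head starts 4.5 mm above the face.
- keyhole (a point): centre of the keyhole in the top face of the lock case (66 x 68 mm, dark steel), on the vertical axis the key turns about; z up, x the way the bolt shoots. Keyway 16 x 5 mm along x, round it an eye 10.4 mm square: the bit passes only with the key's x along this x (within about 0.12 rad); turned, the key is trapped but rises 1.5 mm. Key yaw is 0 here at the start.
- bolt_tip (a point): top front edge of the brass bolt (20 mm wide, 10 mm thick) that slides out of the lock case along the keyhole's x. In the keyhole's frame its x is 34 mm withdrawn and 42 mm fully shot (it then stands 4 mm inside the keeper).
- tray_in (a point): centre of the inner floor of the blue tray, outside 150 x 130 x 22 mm (x, y, z), walls and floor 4 mm, fixed to the bench.
- chest: white steel specimen chest, 240 x 300 x 90 mm (x, y, z), fixed to the bench; origin at the centre of its underside. The lock case stands on the front deck (the -x side), its face 122.5 mm above the bench. Grey lid behind it carries the steel keeper, 34 mm wide, standing 17 mm above the lid in front of the bolt.
- lockface: top plate of the lock case, 4 mm thick, with the keyhole; fixed to the chest. Origin: on the key's axis, 2 mm under its top.
- plug: cylinder plug under the face that holds the key's bit (slot 15.6 x 4.2 mm, so the key has about 0.08 rad of play each way) and turns with it; origin on the key's axis at the seated key's tip. Friction about 0.04 N m, no spring. Its cam drives the bolt only after some free turning, and stays clear of it when turned back home; past home the other way it would draw the bolt back.
- bolt: the brass bolt itself; origin on the key's axis, 25 mm under the lock's face. It moves stiffly (about 6 N) and stays where it is left. The stop is the end of its throw: met after 0.5 to 1.4 rad of clockwise turn, differently in each lock. Sliding takes 0.1 to 0.2 N m at the key; at the stop the torque rises steeply past 0.25; over about 0.4 it is being forced.
- sieve: bystander: round steel test sieve, 200 mm wide, 50 mm high; origin at the centre of its underside.
- oilcan: bystander: small oil bottle, 48 mm wide, 100 mm high; origin at the centre of its underside.
- specimen: bystander: loose steel torsion specimen lying on the chest's lid along its x, 90 mm above the bench, 140 mm long, square ends 16 mm; origin at the centre of its underside.
Not all that is in view belongs to the job. Of the things shaped like the part that bears tray_in, the blue one is meant.

How it is judged:
By the outcome, as a careful person would: the job done as asked, in the order asked, and still so for the second after the job is handed in, with the robot touching nothing.
It also fails if it takes over 70 s, if anything falls off the work surface, if the arm or the gripper's body presses on something with over 40 N, if the wrist force passes 120 N, or if a joint passes its speed limit or range.

### The arm

A 7-joint arm with a two-finger parallel gripper is mounted at the origin on the work surface. World frame = base frame: x ahead of the robot, y to its left, z up, the work surface at z = 0. Lengths are in m, angles in rad, forces in N, time in s.
With the tool pointing down it reaches from about 0.425 to 0.925 m from the base axis. Payload 6.8 kg.
Tool frame: the origin (TCP) lies midway between the tips of the shut fingers; the grasp point (between the pads) lies 19 mm behind it; x points along the fingers, y is the direction in which the jaws open and shut, and the axes are right-handed (so a half turn about x gives the same grasp; the last joint's range is limited). The gripper opens to 85 mm and grips with 20 to 120 N. Pads are 22 mm wide; open, the fingers measure 114 mm over their backs; the gripper's body (76 mm by 85 mm) begins 54 mm behind the grasp point. The pads swing forward as they close: fully open they stand 13 mm farther back than shut.
Start: joints at [-1.384, 0.477, 0.022, 1.555, -0.011, 1.109, -0.083], TCP at [0.196, 0.646, 0.231] pointing down, gripper open.
Joint ranges: [-2.96, 2.96], [-0.34, 2.1], [-1.41, 1.46], [0.24, 2.44], [-1.37, 4.51], [0.17, 1.92], [-2.96, 2.96]. Speed limits (rad/s): [2.39, 2.39, 3.14, 3.14, 3.14, 3.14, 3.14].

### API

Orientations are given as a rotation vector (axis times angle).
In Python, from bench import r, viewer, nets gives the robot as it stands.
- The arm moves only by the shell command python3 -m pendant 'ROWS' [FORCE]. ROWS is JSON, one flat list of numbers, 5 for each row, row after row: the finger opening in mm, from 0 to 85.4, then the shift along the tool's x, y, z in mm, then the turn about the tool's x in rad. A call has 1 to 20 rows; each row shifts and turns the commanded pose from where the row before left it, along the tool's axes as they then stand; what a row does not reach is not made up. A row lasts 1/8 s, in which the tool goes at most 62.5 mm and 10.7 degrees, less where a joint would pass 70% of its speed; a pose out of reach is approached as far as the arm can. A call with a gripper value outside its range is refused whole. The fingers move at their own pace and stop on an object; FORCE is the grip in N (left out, the last holds). Time passes only in rows, so rows that do not move let the fingers close. It gives the time, the measured TCP pose, the force and the opening at its end, in the units of the state.
- r.get_obs(): the state, without advancing time (a new reading comes with each control period).
- viewer.grab_frame(name): name is "side" or "top"; returns (picture, depth): 480x640x3 uint8, red, green, blue; 480x640 float32, m along the optical axis (not along the pixel's ray), 0 where there is no reading.
- viewer.calibration(name): a dict with "mtx" (3x3 intrinsics, pixels), "distortion" ([k1, k2, p1, p2, k3] as OpenCV has them; the pictures are not rectified), "world_to_cam" (4x4, takes a point from world to camera coordinates). Camera axes: x right, y up, looking along -z (the intrinsics and any distortion apply to the point x, -y, -z); pixel columns grow to the right and rows downward; lengths in m; the calibration is good to about 2 mm. A picture is of the moment at which its call begins. calibration takes no time and is no camera call.
- r.hand_in(): hands the job in, once; it reports no verdict.
Trained networks look in the newest picture that a camera, given by its name, has taken for a name from the list of things; names that differ only in an ending like _2 or _b are one class to them, and where a whole thing is asked for, a point or a joint stands for the part that bears it (a point fixed in the world has none). Each returns a list of dicts, best first, with "score" (0 to 1); they miss things now and then, are a little off and sometimes report something else, mostly with a low value. They report only what shows in the picture. A call takes as long as a camera call. They do not tell look-alikes from the thing itself.
- nets.look_for(name, camera): "location" ([x, y, z] in m, in world coordinates, good to about 4 mm: the middle of the surface that is visible of it).
- nets.silhouettes(name, camera): "mask" (480x640 bool, what is visible of it).
The state is a dict: "clock": time; "joints": joint angles; "qvel": joint speeds; "tau": joint torques, N m; "tcp_pos": TCP position; "orientation": TCP orientation; "contact_force": force on the tool from outside, world axes, zero at the start; "moment": the same for the moment, N m; "grip_width": finger opening in m.
Only numpy, scipy, OpenCV 4.12 (cv2) and the standard library are available. Lean on these libraries where they do the work, as an engineer would, in place of code of your own. Each camera call takes 0.05 s, during which the arm holds its last target. There are 200 camera calls.

## Working session

There is one attempt and no reset: what is moved stays moved. The work goes in short steps, Python scripts to look and compute and a shell command to move; the robot and the scene stay as the last step left them, time stands still between calls to the robot, and variables do not carry over. Pictures are saved under pics/ and viewed, about 8 in all and at most 12, crops included, and the job is handed in when it is done.

```bash
ls; mkdir -p pics
cat > h.py <<'E'
import numpy as np, cv2
from bench import r, viewer, nets
from scipy.spatial.transform import Rotation as R
def px2w(name,u,v,depth=None,z=None):
    c=viewer.calibration(name);K=np.array(c["mtx"]);D=np.array(c["distortion"]);T=np.linalg.inv(np.array(c["world_to_cam"]))
    p=cv2.undistortPoints(np.array([[[u,v]]],float),K,D)[0,0]
    d=np.array([p[0],-p[1],-1.])
    o=T[:3,3];w=T[:3,:3]@d
    s=depth if depth is not None else (z-o[2])/w[2]
    return o+s*w
def w2px(name,P):
    c=viewer.calibration(name);K=np.array(c["mtx"]);D=np.array(c["distortion"]);W=np.array(c["world_to_cam"])
    q=W[:3,:3]@np.array(P,float)+W[:3,3];q=q*[1,-1,-1]
    return cv2.projectPoints(q[None],np.zeros(3),np.zeros(3),K,D)[0][0,0]
E
python3 - <<'E'
from h import *
for n in("top","side"):
    im,d=viewer.grab_frame(n);cv2.imwrite(f"pics/{n}0.png",im[:,:,::-1]);np.save(f"pics/{n}0d.npy",d)
    for k in("key_head","key","keyhole","bolt_tip","tray_in","chest","sieve","oilcan","specimen","lockface"):
        try:print(n,k,[(np.round(x["location"],3).tolist(),round(x["score"],2),w2px(n,x["location"]).round().tolist()) for x in nets.look_for(k,n)])
        except Exception as e:print(k,e)
o=r.get_obs();print({k:np.round(v,3) for k,v in o.items()})
E
```

```text
pics
top key_head []
top key []
top keyhole [([0.507, 0.113, 0.121], 0.79, [271.0, 224.0])]
top bolt_tip [([0.509, 0.111, 0.122], 0.71, [272.0, 223.0])]
top tray_in [([0.493, -0.31, 0.009], 0.81, [430.0, 241.0]), ([0.237, -0.402, 0.003], 0.75, [465.0, 338.0])]
top chest []
top sieve [([0.464, 0.417, 0.023], 0.83, [159.0, 244.0])]
top oilcan [([0.648, -0.258, 0.065], 0.57, [415.0, 179.0])]
top specimen [([0.622, 0.076, 0.103], 0.74, [288.0, 181.0])]
top lockface [([0.509, 0.119, 0.119], 0.92, [269.0, 223.0]), ([0.464, 0.419, 0.023], 0.67, [159.0, 244.0])]
side key_head [([0.509, 0.121, 0.15], 0.67, [278.0, 259.0])]
side key [([0.508, 0.116, 0.148], 0.68, [279.0, 258.0])]
side keyhole [([0.504, 0.129, 0.124], 0.85, [281.0, 270.0]), ([0.651, -0.248, 0.049], 0.37, [243.0, 185.0])]
side bolt_tip []
side tray_in [([0.491, -0.303, 0.003], 0.7, [303.0, 187.0]), ([0.242, -0.407, 0.002], 0.67, [386.0, 169.0]), ([0.511, 0.121, 0.149], 0.64, [277.0, 259.0])]
side chest [([0.572, 0.15, 0.091], 0.91, [248.0, 287.0]), ([0.652, -0.247, 0.051], 0.68, [243.0, 184.0]), ([0.506, 0.117, 0.15], 0.41, [280.0, 257.0])]
side sieve [([0.465, 0.414, 0.023], 0.79, [290.0, 431.0])]
side oilcan [([0.65, -0.25, 0.054], 0.66, [243.0, 183.0])]
side specimen [([0.625, 0.087, 0.099], 0.69, [228.0, 262.0]), ([0.491, -0.303, 0.003], 0.67, [303.0, 187.0])]
side lockface [([0.508, 0.13, 0.123], 0.6, [279.0, 271.0])]
{'clock': np.float64(1.1), 'joints': array([-1.384,  0.477,  0.022,  1.555, -0.012,  1.109, -0.083]), 'qvel': array([ 0.001,  0.   , -0.001,  0.   ,  0.   , -0.001,  0.   ]), 'tau': array([ 1.0000e-03, -5.9631e+01,  1.6070e+00, -2.8155e+01,  1.2000e-02,
        2.0000e-03, -0.0000e+00]), 'tcp_pos': array([0.196, 0.646, 0.231]), 'orientation': array([ 0.231,  1.558, -0.231]), 'contact_force': array([-0.401,  0.886,  0.06 ]), 'moment': array([-0.003, -0.001, -0.008]), 'grip_width': np.float64(0.086)}
```

View pics/top0.png

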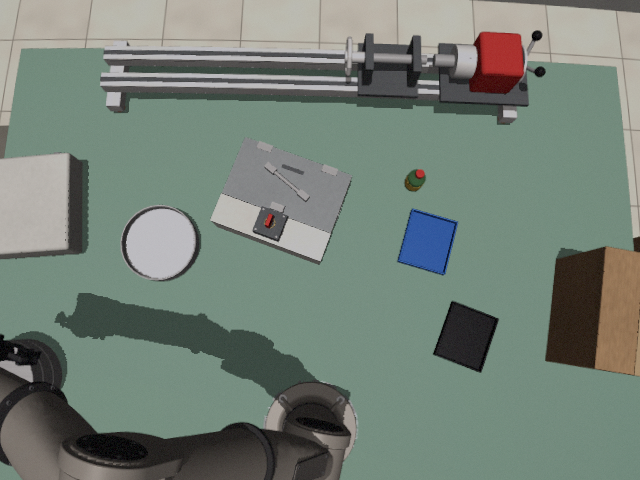

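View pics/side0.png

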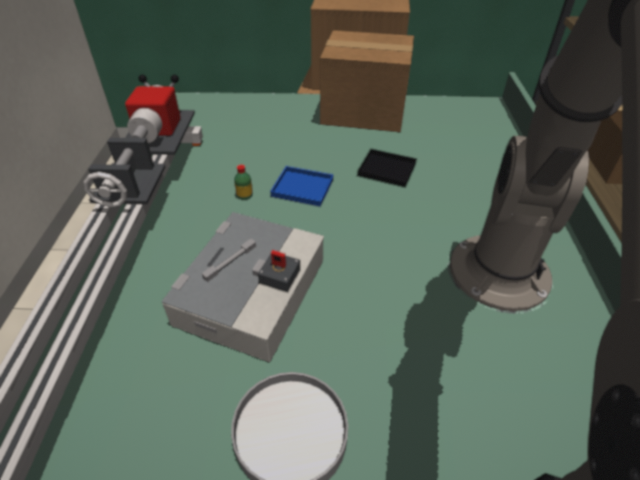

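Run:
```python
from h import *
im=cv2.imread("pics/top0.png");d=np.load("pics/top0d.npy")
cv2.imwrite("pics/crop1.png",cv2.resize(im[130:270,200:365],None,fx=4.5,fy=4.5,interpolation=cv2.INTER_CUBIC))
K=viewer.calibration
def cloud(n,d,im):
    c=K(n);vv,uu=np.mgrid[0:480,0:640]
    p=cv2.undistortPoints(np.stack([uu,vv],-1).reshape(-1,1,2).astype(float),np.array(c["mtx"]),np.array(c["distortion"])).reshape(480,640,2)
    T=np.linalg.inv(np.array(c["world_to_cam"]))
    q=np.stack([p[...,0]*d,-p[...,1]*d,-d],-1)
    return q@T[:3,:3].T+T[:3,3]
for n in("top","side"):
    im=cv2.imread(f"pics/{n}0.png");d=np.load(f"pics/{n}0d.npy");P=cloud(n,d,im)
    b,g,rr=[im[...,i].astype(int) for i in range(3)]
    near=(np.hypot(P[...,0]-.508,P[...,1]-.118)<.06)&(d>0)
    red=near&(rr>90)&(rr>2*g)&(rr>2*b)
    A=P[red];print(n,"red",len(A),np.c_[A,np.argwhere(red)[:, ::-1]].round(3)[:60:2].tolist() if n=="top" else (A.mean(0),A.min(0),A.max(0)))
    def rect(m,l):
        A=P[m]
        q=cv2.minAreaRect(A[:,:2].astype(np.float32)*1000);print(n,l,len(A),np.median(A[:,2]).round(4),np.round(q[0],1),np.round(q[1],1),round(q[2],2))
    z=P[...,2]
    box=(P[...,0]>.35)&(P[...,0]<.8)&(P[...,1]>-.1)&(P[...,1]<.3)
    rect(box&(z>.08)&(z<.1),"chest")
    rect(near&(z>.115)&(z<.13),"lock")
    blue=(b>80)&(b>1.5*rr)&(b>1.4*g)&(P[...,1]<-.1)&(P[...,0]>.3)
    rect(blue&(z<.05),"tray")
```

```text
top red 48 [[0.523, 0.117, 0.16, 269.0, 214.0], [0.523, 0.112, 0.161, 271.0, 214.0], [0.52, 0.116, 0.163, 269.0, 215.0], [0.52, 0.111, 0.163, 271.0, 215.0], [0.518, 0.119, 0.16, 268.0, 216.0], [0.518, 0.114, 0.16, 270.0, 216.0], [0.516, 0.119, 0.16, 268.0, 217.0], [0.515, 0.114, 0.163, 270.0, 217.0], [0.513, 0.121, 0.159, 267.0, 218.0], [0.512, 0.116, 0.164, 269.0, 218.0], [0.51, 0.121, 0.161, 267.0, 219.0], [0.51, 0.116, 0.161, 269.0, 219.0], [0.508, 0.123, 0.162, 266.0, 220.0], [0.508, 0.118, 0.161, 268.0, 220.0], [0.508, 0.113, 0.162, 270.0, 220.0], [0.505, 0.121, 0.162, 267.0, 221.0], [0.505, 0.116, 0.164, 269.0, 221.0], [0.503, 0.12, 0.163, 267.0, 222.0], [0.503, 0.115, 0.164, 269.0, 222.0], [0.5, 0.123, 0.162, 266.0, 223.0], [0.5, 0.118, 0.163, 268.0, 223.0], [0.498, 0.122, 0.164, 266.0, 224.0], [0.498, 0.118, 0.164, 268.0, 224.0], [0.495, 0.12, 0.164, 267.0, 225.0]]
top chest 9548 0.0902 [584.7  92.5] [301.7 243.5] 71.31
top lock 669 0.1226 [509.5 117.4] [69.1 67. ] 71.24
top tray 2542 0.0044 [ 492.8 -300.6] [130.  151.5] 75.18
side red 58 (array([0.50993656, 0.11855491, 0.16152528]), array([0.49638028, 0.11109396, 0.15746504]), array([0.52341812, 0.12520259, 0.16456085]))
side chest 10472 0.0902 [584.6  91.7] [302.9 244.7] 71.04
side lock 698 0.1221 [509.7 117.7] [70.4 67.3] 71.24
side tray 1479 0.0048 [ 491.1 -301.1] [137.9 150.4] 73.95
```

View pics/crop1.png

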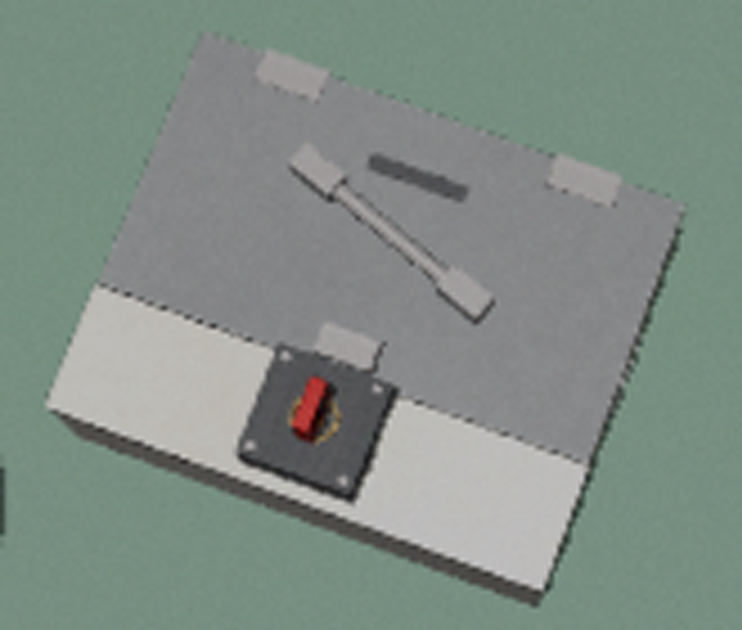

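```bash
cat >> h.py <<'E'
KH=np.array([.5097,.1178]);YAW=np.radians(-18.8)
def st():
    o=r.get_obs();M=R.from_rotvec(o["orientation"]).as_matrix()
    return o,M
def to(P):
    o,M=st();return (M.T@(np.array(P)-o["tcp_pos"])*1000).round(1)
def rep():
    o,M=st()
    print("t",round(o["clock"],2),"tcp",o["tcp_pos"].round(4),"x",M[:,0].round(3),"yawy",np.degrees(np.arctan2(M[1,1],M[0,1])).round(2),"F",o["contact_force"].round(2),"M",o["moment"].round(3),"w",round(o["grip_width"]*1000,2),"q",o["joints"].round(2))
E
python3 - <<'E'
from h import *
rep();print(st()[1].round(3),to([.5097,.1178,.22]))
E
```

```text
t 1.1 tcp [0.1961 0.6459 0.2313] x [-0. -0. -1.] yawy 73.11 F [-0.4   0.89  0.06] M [-0.003 -0.001 -0.008] w 85.64 q [-1.38  0.48  0.02  1.56 -0.01  1.11 -0.08]
[[-0.     0.291  0.957]
 [-0.     0.957 -0.291]
 [-1.    -0.    -0.   ]] [  11.3 -414.2  453.5]
```

```bash
python3 -m pendant '[45,0,-12,13,0.033, 45,0,-20,22,0, 45,0,-30,33,0, 45,0,-32,35,0, 45,0,-32,35,0, 45,0,-32,35,0, 45,0,-32,35,0, 45,0,-32,35,0, 45,0,-32,35,0, 45,0,-32,35,0, 45,0,-32,35,0, 45,0,-32,35,0, 45,0,-28,30,0, 45,0,-20,22,0, 45,0,-12,12,0, 45,0,-6,6,0, 45,0,0,0,0, 45,0,0,0,0]' 30
python3 - <<'E'
from h import *
rep();print(to([.5097,.1178,.131]))
for n in("top","side"):
    im,d=viewer.grab_frame(n);cv2.imwrite(f"pics/{n}1.png",im[:,:,::-1])
    print([(x["location"],x["score"]) for x in nets.look_for("key_head",n)])
im=cv2.imread("pics/side1.png");cv2.imwrite("pics/crop2.png",cv2.resize(im[170:320,200:360],None,fx=4,fy=4))
E
```

```text
clock: 3.35
tcp_pos: [0.4911, 0.1072, 0.2313]
orientation: [0.257, 1.556, -0.256]
contact_force: [0.7, 0.5, -0.3]
grip_width: 0.045
t 3.35 tcp [0.4911 0.1072 0.2313] x [-0.  0. -1.] yawy 71.26 F [ 0.75  0.46 -0.35] M [0.003 0.019 0.016] w 45.04 q [-0.63  0.19  0.33  1.98 -0.08  0.98  0.98]
[100.3  16.   14.2]
[]
[]
```

```bash
python3 -m pendant '[45,0,8,7,0, 45,0,8,7,0, 45,20,0,0,0, 45,25,0,0,0, 45,25,0,0,0, 45,15,0,0,0, 45,10,0,0,0, 45,5,0,0,0, 45,0,0,0,0, 45,0,0,0,0]' 30
python3 - <<'E'
from h import *
rep();print(to([.5097,.1178,.131]))
for n in("top","side"):
    im,d=viewer.grab_frame(n);cv2.imwrite(f"pics/{n}1.png",im[:,:,::-1])
im=cv2.imread("pics/side1.png");cv2.imwrite("pics/crop2.png",cv2.resize(im[190:310,210:350],None,fx=5,fy=5,interpolation=cv2.INTER_CUBIC))
E
```

```text
clock: 4.8
tcp_pos: [0.5104, 0.1172, 0.1319]
orientation: [0.258, 1.554, -0.257]
contact_force: [-0.0, -0.5, -0.1]
grip_width: 0.0449
t 4.8 tcp [0.5104 0.1172 0.1319] x [ 0.001  0.    -1.   ] yawy 71.21 F [-0.   -0.49 -0.11] M [-0.055 -0.004 -0.022] w 44.91 q [-0.59  0.36  0.3   2.03 -0.15  0.77  1.04]
[ 0.9  0.3 -0.9]
```

View pics/crop2.png

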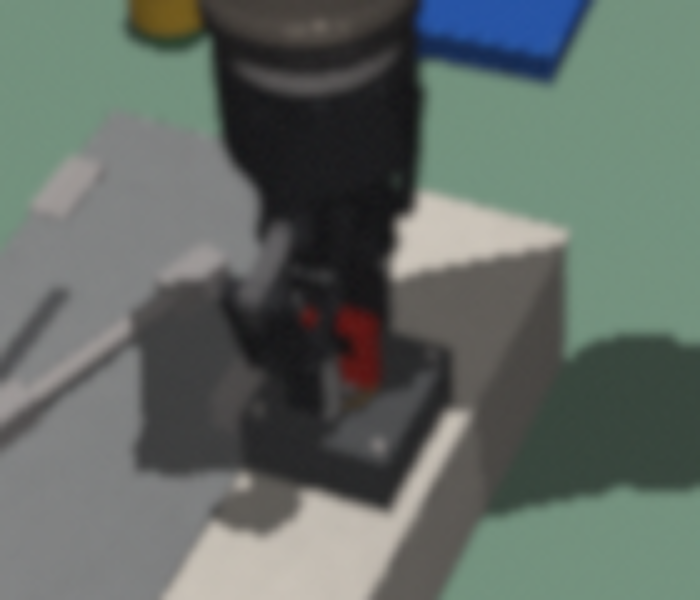

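```bash
python3 -m pendant '[20,0,0,0,0, 20,0,0,0,0, 12,0,0,0,0, 8,0,0,0,0, 5,0,0,0,0, 5,0,0,0,0,5,0,0,0,0]' 50
python3 - <<'E'
from h import *
rep();o,M=st();print("toolF",M.T@o["contact_force"],"toolM",M.T@o["moment"])
E
```

```text
clock: 5.78
tcp_pos: [0.5099, 0.117, 0.1314]
orientation: [0.257, 1.556, -0.257]
contact_force: [-1.8, -1.4, 4.1]
grip_width: 0.0091
t 5.78 tcp [0.5099 0.117  0.1314] x [-0. -0. -1.] yawy 71.21 F [-1.82 -1.44  4.12] M [-0.317  0.267  0.053] w 9.06 q [-0.59  0.36  0.3   2.03 -0.15  0.77  1.04]
toolF [-4.11768798 -1.94832529 -1.26504685] toolM [-0.05300659  0.15071289 -0.38561244]
```

```bash
cat > s.py <<'E'
from h import *
z=[];f=[]
for _ in range(1):
    o,M=st();f.append(M.T@o["contact_force"]);z.append((M.T@o["moment"]))
print("turn",round(71.2-np.degrees(np.arctan2(M[1,1],M[0,1])),2),"deg; toolF",np.mean(f,0).round(2),"toolM",np.mean(z,0).round(3),"tcp",o["tcp_pos"].round(4),"w",round(o["grip_width"]*1000,2),"t",round(o["clock"],2))
E
for i in 1; do python3 -m pendant '[5,0,0,0,0.05,5,0,0,0,0.05,5,0,0,0,0]' >/dev/null; python3 s.py; python3 -m pendant '[5,0,0,0,0.05,5,0,0,0,0.05,5,0,0,0,0]'>/dev/null; python3 s.py; python3 -m pendant '[5,0,0,0,0.05,5,0,0,0,0.05,5,0,0,0,0]'>/dev/null; python3 s.py;  done
```

```text
turn 5.7 deg; toolF [-4.17 -4.26 -0.61] toolM [-0.022  0.199 -0.824] tcp [0.5097 0.1167 0.1313] w 9.58 t 6.15
turn 11.38 deg; toolF [-5.5  -4.09  0.51] toolM [-0.005  0.077 -1.013] tcp [0.5098 0.1166 0.1313] w 9.33 t 6.53
turn 17.11 deg; toolF [-5.14 -3.38  0.59] toolM [-2.900e-02 -1.000e-03 -1.003e+00] tcp [0.5098 0.1167 0.1313] w 9.32 t 6.9
```

```bash
for i in 1; do python3 -m pendant '[5,0,0,0,0.05,5,0,0,0,0.04,5,0,0,0,0]' >/dev/null; python3 s.py; python3 -m pendant '[5,0,0,0,0.04,5,0,0,0,0.04,5,0,0,0,0]'>/dev/null; python3 s.py;  done
```

```text
turn 22.29 deg; toolF [-4.57 -3.21 -0.41] toolM [ 0.024 -0.139 -0.986] tcp [0.5099 0.1167 0.1313] w 9.33 t 7.28
turn 26.87 deg; toolF [-5.32 -3.75  1.  ] toolM [-0.02  -0.223 -0.95 ] tcp [0.5099 0.1167 0.1313] w 9.38 t 7.65
```

```bash
python3 -m pendant '[5,0,0,0,0.04,5,0,0,0,0]' >/dev/null; python3 s.py; python3 -m pendant '[5,0,0,0,0.04,5,0,0,0,0]'>/dev/null; python3 s.py;python3 -m pendant '[5,0,0,0,0.04,5,0,0,0,0]'>/dev/null; python3 s.py
```

```text
turn 29.21 deg; toolF [-4.84 -4.15  1.16] toolM [-0.012 -0.265 -0.996] tcp [0.5099 0.1167 0.1313] w 9.42 t 7.9
turn 31.5 deg; toolF [-4.61 -4.29  2.17] toolM [-0.024 -0.303 -0.938] tcp [0.5099 0.1167 0.1313] w 9.28 t 8.15
turn 33.79 deg; toolF [-5.2  -3.62  1.16] toolM [-0.017 -0.345 -0.933] tcp [0.5099 0.1167 0.1313] w 9.25 t 8.4
```

Run:
```python
from h import *
viewer.grab_frame("side")
P=np.array([.5097,.1178,.1225-0.02])
d=np.array([np.cos(YAW),np.sin(YAW),0])
for n in("top","side"):
    im,_=viewer.grab_frame(n);cv2.imwrite(f"pics/{n}2.png",im[:,:,::-1]);
    for x in nets.look_for("bolt_tip",n): print(n,x["score"],np.round(x["location"],4),((np.array(x["location"])-P)@d).round(4))
```

```text
top 0.49 [ 0.4916 -0.3078  0.0092] 0.12
top 0.18 [0.5898 0.048  0.101 ] 0.0983
```

```bash
for i in 1 ; do python3 -m pendant '[5,0,0,0,0.04,5,0,0,0,0]' >/dev/null; python3 s.py; python3 -m pendant '[5,0,0,0,0.04,5,0,0,0,0]'>/dev/null; python3 s.py;python3 -m pendant '[5,0,0,0,0.04,5,0,0,0,0]'>/dev/null; python3 s.py; done
```

```text
turn 36.13 deg; toolF [-5.11 -4.13  1.74] toolM [-0.091 -0.411 -0.98 ] tcp [0.5099 0.1167 0.1313] w 9.55 t 8.9
turn 38.4 deg; toolF [-6.44 -3.92  0.98] toolM [-0.19  -0.448 -0.937] tcp [0.5099 0.1167 0.1313] w 8.91 t 9.15
turn 40.69 deg; toolF [-6.1  -2.95  2.13] toolM [-0.152 -0.492 -0.968] tcp [0.5098 0.1167 0.1313] w 9.28 t 9.4
```

```bash
for i in 1 ; do python3 -m pendant '[5,0,0,0,0.04,5,0,0,0,0]' >/dev/null; python3 s.py; python3 -m pendant '[5,0,0,0,0.03,5,0,0,0,0]'>/dev/null; python3 s.py; done
```

```text
turn 42.98 deg; toolF [-5.   -4.25  2.86] toolM [-0.113 -0.538 -1.001] tcp [0.5099 0.1167 0.1313] w 9.45 t 9.65
turn 44.7 deg; toolF [-5.44 -3.7   2.7 ] toolM [-0.167 -0.546 -0.974] tcp [0.5099 0.1167 0.1313] w 9.39 t 9.9
```

```bash
for i in 1 ; do python3 -m pendant '[5,0,0,0,0.04,5,0,0,0,0]' >/dev/null; python3 s.py; python3 -m pendant '[5,0,0,0,0.03,5,0,0,0,0]'>/dev/null; python3 s.py; done
```

```text
turn 46.99 deg; toolF [-5.19 -2.79  2.36] toolM [-0.167 -0.655 -0.876] tcp [0.5099 0.1167 0.1313] w 9.24 t 10.15
turn 48.7 deg; toolF [-4.52 -3.06  3.38] toolM [-0.15  -0.6   -0.895] tcp [0.5099 0.1167 0.1313] w 9.36 t 10.4
```

```bash
for i in 1 ; do python3 -m pendant '[5,0,0,0,0.03,5,0,0,0,0]' >/dev/null; python3 s.py; python3 -m pendant '[5,0,0,0,0.03,5,0,0,0,0]'>/dev/null; python3 s.py; done
```

```text
turn 50.42 deg; toolF [-6.46 -3.73  2.26] toolM [-0.181 -0.718 -0.835] tcp [0.5099 0.1167 0.1313] w 9.49 t 10.65
turn 52.14 deg; toolF [-5.25 -3.64  2.88] toolM [-0.225 -0.711 -0.803] tcp [0.51   0.1167 0.1313] w 9.43 t 10.9
```

```bash
for i in 1 ; do python3 -m pendant '[5,0,0,0,0.03,5,0,0,0,0]' >/dev/null; python3 s.py; python3 -m pendant '[5,0,0,0,0.03,5,0,0,0,0]'>/dev/null; python3 s.py; done
```

```text
turn 53.86 deg; toolF [-5.97 -2.92  3.64] toolM [-0.181 -0.642 -0.784] tcp [0.51   0.1167 0.1313] w 9.16 t 11.15
turn 55.58 deg; toolF [-5.49 -3.05  3.83] toolM [-0.151 -0.767 -0.74 ] tcp [0.51   0.1167 0.1313] w 9.68 t 11.4
```

```bash
python3 -m pendant '[5,0,0,0,0.03,5,0,0,0,0]' >/dev/null; python3 s.py
```

```text
turn 57.3 deg; toolF [-5.44 -2.87  2.75] toolM [-0.148 -0.765 -0.774] tcp [0.51   0.1167 0.1313] w 9.39 t 11.65
```

```bash
python3 -m pendant '[5,0,0,0,0.02,5,0,0,0,0]' >/dev/null; python3 s.py
```

```text
turn 58.44 deg; toolF [-5.25 -2.56  3.96] toolM [-0.149 -0.85  -0.723] tcp [0.51   0.1167 0.1313] w 9.1 t 11.9
```

```bash
python3 -m pendant '[5,0,0,0,0.02,5,0,0,0,0]' >/dev/null; python3 s.py
```

```text
turn 59.58 deg; toolF [-4.97 -3.34  3.86] toolM [-0.189 -0.762 -0.724] tcp [0.51   0.1167 0.1313] w 9.7 t 12.15
```

```bash
python3 -m pendant '[5,0,0,0,0.02,5,0,0,0,0]' >/dev/null; python3 s.py
```

```text
turn 60.73 deg; toolF [-5.08 -3.12  3.18] toolM [-0.107 -0.815 -0.717] tcp [0.51   0.1167 0.1313] w 8.93 t 12.4
```

```bash
python3 -m pendant '[5,0,0,0,0.02,5,0,0,0,0]' >/dev/null; python3 s.py
```

```text
turn 61.88 deg; toolF [-5.84 -2.26  3.13] toolM [-0.166 -0.851 -0.631] tcp [0.51   0.1167 0.1313] w 8.87 t 12.65
```

```bash
python3 -m pendant '[5,0,0,0,0.02,5,0,0,0,0]' >/dev/null; python3 s.py
```

```text
turn 63.02 deg; toolF [-5.16 -1.8   3.63] toolM [-0.19  -0.832 -0.628] tcp [0.51   0.1167 0.1313] w 9.45 t 12.9
```

```bash
python3 -m pendant '[5,0,0,0,0.02,5,0,0,0,0]' >/dev/null; python3 s.py
```

```text
turn 64.17 deg; toolF [-4.64 -2.9   3.92] toolM [-0.186 -0.834 -0.613] tcp [0.51   0.1166 0.1313] w 9.28 t 13.15
```

```bash
python3 -m pendant '[5,0,0,0,0.02,5,0,0,0,0]' >/dev/null; python3 s.py
```

```text
turn 65.32 deg; toolF [-5.05 -2.31  3.98] toolM [-0.155 -0.861 -0.623] tcp [0.51   0.1166 0.1313] w 9.17 t 13.4
```

```bash
python3 -m pendant '[5,0,0,0,0.02,5,0,0,0,0]' >/dev/null; python3 s.py
python3 - <<'E'
from h import *
for n in("top","side"):
    im,_=viewer.grab_frame(n);cv2.imwrite(f"pics/{n}3.png",im[:,:,::-1])
a=cv2.imread("pics/top3.png")[190:250,240:310];b=cv2.imread("pics/side3.png")[215:300,225:325]
f=lambda x:cv2.resize(x,(390,340),interpolation=cv2.INTER_CUBIC)
cv2.imwrite("pics/c3.png",np.hstack([f(a),f(b)]))
E
```

```text
turn 66.46 deg; toolF [-5.28 -2.71  4.47] toolM [-0.129 -0.954 -0.627] tcp [0.51   0.1166 0.1313] w 9.6 t 13.65
```

View pics/c3.png

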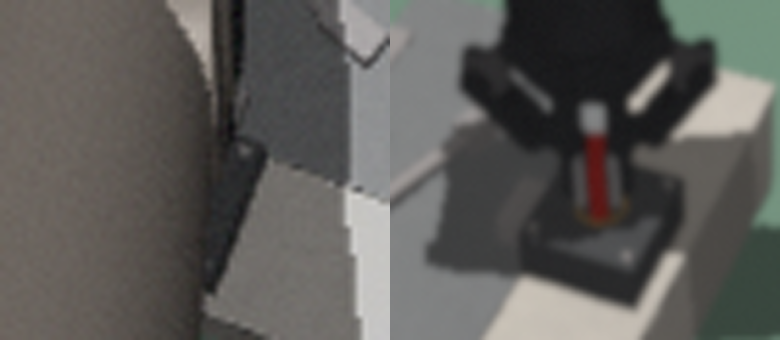

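The picture shows the key head (about (595,175) in the crop) turned with the fingers, with no slip. The bolt is hidden, so I'll keep turning by feel.

```bash
python3 -m pendant '[5,0,0,0,0.025,5,0,0,0,0]' >/dev/null; python3 s.py
```

```text
turn 67.9 deg; toolF [-5.17 -2.21  4.26] toolM [-0.141 -0.924 -0.587] tcp [0.51   0.1167 0.1313] w 9.06 t 14.0
```

```bash
python3 -m pendant '[5,0,0,0,0.025,5,0,0,0,0]' >/dev/null; python3 s.py
```

```text
turn 69.33 deg; toolF [-4.71 -1.94  4.51] toolM [-0.298 -0.973 -0.579] tcp [0.51   0.1166 0.1313] w 9.72 t 14.25
```

```bash
python3 -m pendant '[5,0,0,0,0.02,5,0,0,0,0]' >/dev/null; python3 s.py
```

```text
turn 70.46 deg; toolF [-4.95 -2.77  3.03] toolM [-0.283 -0.996 -0.579] tcp [0.51   0.1166 0.1313] w 9.28 t 14.5
```

```bash
python3 -m pendant '[5,0,0,0,0.01,5,0,0,0,0]' >/dev/null; python3 s.py;sleep 0; python3 -m pendant '[5,0,0,0,0]' >/dev/null; python3 s.py
```

```text
turn 71.02 deg; toolF [-5.89 -2.41  4.71] toolM [-0.324 -0.973 -0.557] tcp [0.51   0.1167 0.1313] w 9.43 t 14.75
turn 71.01 deg; toolF [-5.04 -1.89  4.05] toolM [-0.278 -0.997 -0.546] tcp [0.51   0.1167 0.1313] w 9.39 t 14.88
```

```bash
python3 -m pendant '[5,0,0,0,0.01,5,0,0,0,0]' >/dev/null; python3 s.py;sleep 0; python3 -m pendant '[5,0,0,0,0]' >/dev/null; python3 s.py;python3 -m pendant '[5,0,0,0,0]' >/dev/null; python3 s.py
```

```text
turn 71.59 deg; toolF [-4.51 -2.07  4.2 ] toolM [-0.3   -0.966 -0.578] tcp [0.51   0.1166 0.1313] w 9.28 t 15.12
turn 71.59 deg; toolF [-4.95 -1.92  3.89] toolM [-0.324 -0.975 -0.516] tcp [0.51   0.1166 0.1313] w 9.16 t 15.25
turn 71.58 deg; toolF [-5.68 -2.31  3.97] toolM [-0.364 -1.006 -0.522] tcp [0.51   0.1167 0.1313] w 9.49 t 15.38
```

```bash
python3 -m pendant '[5,0,0,0,-0.06,5,0,0,0,-0.12,5,0,0,0,-0.12,5,0,0,0,-0.12,5,0,0,0,-0.12,5,0,0,0,-0.12,5,0,0,0,-0.12,5,0,0,0,-0.12,5,0,0,0,-0.12,5,0,0,0,-0.12,5,0,0,0,-0.07,5,0,0,0,-0.04,5,0,0,0,0]' >/dev/null; python3 s.py
python3 - <<'E'
from h import *
im,d=viewer.grab_frame("side");cv2.imwrite("pics/side4.png",im[:,:,::-1])
m=nets.silhouettes("key","side");print([(x["score"],x["mask"].sum()) for x in m])
E
```

```text
turn 0.01 deg; toolF [-7.61 -4.06 -3.08] toolM [-0.004  0.619 -1.088] tcp [0.5093 0.1169 0.1313] w 9.42 t 17.0
[(0.49, np.int64(34))]
```

```bash
python3 -m pendant '[5,-1,0,0,0,5,-1,0,0,0,5,0,0,0,0]' >/dev/null; python3 s.py; python3 -m pendant '[5,-1,0,0,0,5,0,0,0,0]' >/dev/null; python3 s.py
```

```text
turn -0.01 deg; toolF [ 3.1  -3.88 -0.41] toolM [ 0.063  0.198 -0.895] tcp [0.5093 0.1169 0.1327] w 9.16 t 17.48
turn -0.01 deg; toolF [ 3.48 -5.48 -1.  ] toolM [ 0.033  0.311 -1.099] tcp [0.5095 0.1168 0.1341] w 9.31 t 17.73
```

```bash
python3 -m pendant '[5,-1.5,0,0,0,5,-1.5,0,0,0,5,0,0,0,0]' >/dev/null; python3 s.py; python3 -m pendant '[5,-2,0,0,0,5,-2,0,0,0,5,0,0,0,0]' >/dev/null; python3 s.py
```

```text
turn -0.0 deg; toolF [ 1.44 -6.67 -0.55] toolM [ 0.017  0.272 -1.354] tcp [0.5099 0.1168 0.1375] w 9.36 t 18.1
turn -0.01 deg; toolF [ 1.28 -5.81 -1.13] toolM [ 0.029  0.28  -1.373] tcp [0.5101 0.1169 0.1417] w 9.29 t 18.48
```

```bash
python3 -m pendant '[5,-2,-0.3,0,0,5,-2,-0.2,0,0,5,-2,0,0,0,5,0,0,0,0]' >/dev/null; python3 s.py; python3 -m pendant '[5,-2,0,0,0,5,-3,0,0,0,5,-4,0,0,0,5,-5,0,0,0,5,-6,0,0,0,5,-8,0,0,0,5,-10,0,0,0,5,-10,0,0,0,5,-10,0,0,0,5,-10,0,0,0,5,-8,0,0,0,5,-5,0,0,0,5,0,0,0,0]' >/dev/null; python3 s.py
python3 - <<'E'
from h import *
rep()
P=np.array([.5097,.1178,.1225-0.02]);d=np.array([np.cos(YAW),np.sin(YAW),0])
for n in("top","side"):
    im,_=viewer.grab_frame(n);cv2.imwrite(f"pics/{n}5.png",im[:,:,::-1])
    for x in nets.look_for("bolt_tip",n): print(n,x["score"],np.round(x["location"],4),((np.array(x["location"])-P)@d).round(4))
    print([(x["score"],np.round(x["location"],3)) for x in nets.look_for("key",n)])
a=cv2.imread("pics/side5.png")[170:310,210:350]
cv2.imwrite("pics/c5.png",cv2.resize(a,(600,600),interpolation=cv2.INTER_CUBIC))
E
```

```text
turn -0.04 deg; toolF [ 0.06 -1.47 -0.05] toolM [ 0.013 -0.018 -0.311] tcp [0.5106 0.1174 0.148 ] w 9.3 t 18.98
turn -0.02 deg; toolF [0.61 0.29 0.27] toolM [-0.024  0.077 -0.018] tcp [0.51   0.1167 0.2286] w 9.46 t 20.6
t 20.6 tcp [0.51   0.1167 0.2286] x [ 0.  0. -1.] yawy 71.22 F [ 0.35  0.19 -0.61] M [0.008 0.079 0.024] w 9.46 q [-0.62  0.23  0.33  1.94 -0.09  0.98  0.99]
[]
[(0.75, array([ 0.652, -0.246,  0.05 ])), (0.64, array([0.496, 0.118, 0.232]))]
```

View pics/c5.png

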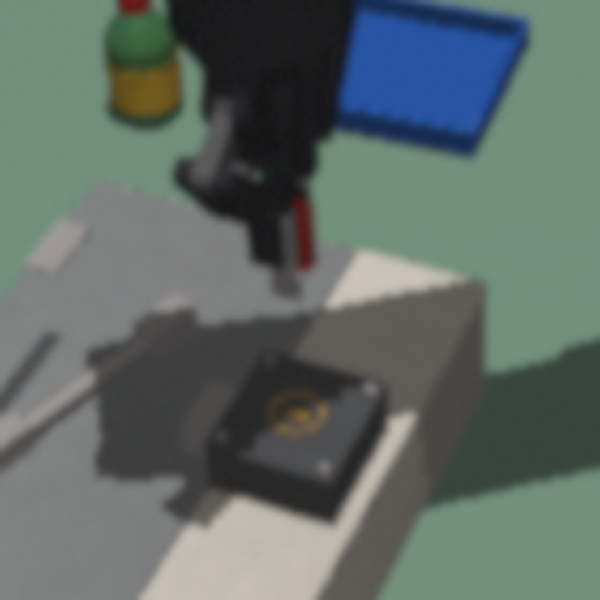

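```bash
python3 -m pendant '[5,0,0,0,0.08,5,0,0,0,0.16,5,0,0,0,0.17,5,0,0,0,0.17,5,0,0,0,0.17,5,0,0,0,0.17,5,0,0,0,0.17,5,0,0,0,0.17,5,0,0,0,0.16,5,0,0,0,0.08,5,0,0,0,0]' >/dev/null
python3 - <<'E'
from h import *
rep();print(to([.468,-.2945,.2286]))
im,_=viewer.grab_frame("top");cv2.imwrite("pics/top6.png",im[:,:,::-1])
P=np.array([.5097,.1178,.1225-0.02]);d=np.array([np.cos(YAW),np.sin(YAW),0])
E
```

```text
t 22.27 tcp [0.5097 0.1167 0.2281] x [-0. -0. -1.] yawy -14.67 F [ 0.23 -0.29  0.36] M [ 0.032 -0.023  0.044] w 9.44 q [-0.83  0.25  0.58  1.95 -0.16  0.99 -0.43]
[-4.000e-01  6.380e+01  4.084e+02]
```

```bash
python3 -m pendant '[5,0,2,12,0,5,0,4,24,0,5,0,5,34,0,5,0,6,38,0,5,0,6,38,0,5,0,6,38,0,5,0,6,38,0,5,0,6,38,0,5,0,6,38,0,5,0,6,38,0,5,0,5,34,0,5,0,4,24,0,5,0,2,14,0,5,0,0,0,0,5,0,0,0,0]' >/dev/null
python3 - <<'E'
from h import *
rep();print(to([.468,-.2945,.05]))
P=np.array([.5097,.1178,.1225-0.02]);d=np.array([np.cos(YAW),np.sin(YAW),0])
for n in("top","side"):
    im,_=viewer.grab_frame(n);cv2.imwrite(f"pics/{n}7.png",im[:,:,::-1])
    for x in nets.look_for("bolt_tip",n): print(n,x["score"],np.round(x["location"],4),((np.array(x["location"])-P)@d).round(4))
def f(n):
    u,v=w2px(n,[.515,.115,.12]).astype(int)
    return cv2.resize(cv2.imread(f"pics/{n}7.png")[v-35:v+35,u-35:u+35],(390,390),interpolation=cv2.INTER_CUBIC)
cv2.imwrite("pics/c7.png",np.hstack([f("top"),f("side")]))
E
```

```text
t 24.2 tcp [ 0.4682 -0.2932  0.2281] x [-0.     0.001 -1.   ] yawy -14.65 F [ 0.34  0.54 -0.73] M [ 0.001  0.016 -0.012] w 9.01 q [-0.15  0.34  0.75  1.89 -0.27  1.01  0.46]
[178.1   0.2   1.5]
```

View pics/c7.png

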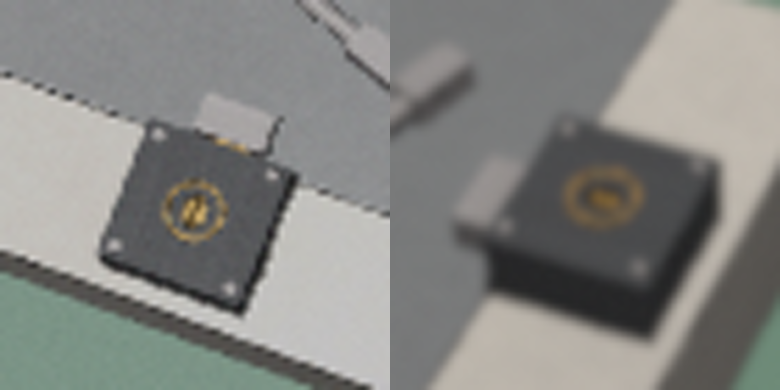

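The top crop at (235,147) shows brass bridging the gap to the keeper, so the bolt is shot. The keyway is empty. Next I lower into the tray.

```bash
python3 -m pendant '[5,12,0,0,0,5,25,0,0,0,5,35,0,0,0,5,38,0,0,0,5,33,0,0,0,5,20,0,1,0,5,10,0,0,0,5,5,0,0,0,5,0,0,0,0]' >/dev/null; python3 s.py;  python3 -m pendant '[5,5,0,0,0,5,4,0,0,0,5,4,0,0,0,5,0,0,0,0]' >/dev/null; python3 s.py; python3 -m pendant '[5,1.5,0,0,0,5,1,0,0,0,5,0,0,0,0]' >/dev/null; python3 s.py
```

```text
turn 85.93 deg; toolF [-0.08  0.5   0.08] toolM [ 0.011 -0.014 -0.01 ] tcp [ 0.4681 -0.2954  0.0507] w 9.48 t 25.52
turn 85.92 deg; toolF [0.11 0.33 0.12] toolM [-0.008  0.036  0.001] tcp [ 0.4675 -0.2951  0.037 ] w 9.22 t 26.02
turn 85.93 deg; toolF [-0.13  0.23  0.13] toolM [ 0.001 -0.067  0.031] tcp [ 0.4677 -0.2952  0.0347] w 9.31 t 26.4
```

```bash
python3 -m pendant '[5,1,0,0,0,5,1,0,0,0,5,0,0,0,0]' >/dev/null; python3 s.py;  python3 -m pendant '[5,1,0,0,0,5,0,0,0,0]' >/dev/null; python3 s.py
```

```text
turn 85.93 deg; toolF [-0.6  -0.69 -0.46] toolM [ 0.02   0.036 -0.011] tcp [ 0.4677 -0.2951  0.0327] w 9.42 t 26.77
turn 85.93 deg; toolF [ 0.09 -0.03  0.13] toolM [ 0.082 -0.021  0.021] tcp [ 0.4677 -0.2951  0.0317] w 9.58 t 27.02
```

```bash
python3 -m pendant '[5,1,0,0,0,5,0,0,0,0]' >/dev/null; python3 s.py
```

```text
turn 85.93 deg; toolF [ 0.17 -0.4  -0.55] toolM [ 0.062 -0.065 -0.033] tcp [ 0.4677 -0.2951  0.0307] w 9.22 t 27.27
```

```bash
python3 -m pendant '[5,0.7,0,0,0,5,0,0,0,0]' >/dev/null; python3 s.py;python3 -m pendant '[5,0.6,0,0,0,5,0,0,0,0]' >/dev/null; python3 s.py
```

```text
turn 85.93 deg; toolF [-4.81 -1.28 -0.05] toolM [-0.026  0.172 -0.276] tcp [ 0.4678 -0.2952  0.0304] w 9.45 t 27.52
turn 85.94 deg; toolF [-10.91  -2.75  -1.61] toolM [-0.017  0.324 -0.656] tcp [ 0.4678 -0.2953  0.0302] w 9.18 t 27.77
```

```bash
python3 -m pendant '[5,-0.7,0,0,0,10,0,0,0,0,12,0,0,0,0,14,0,1,0,0,16,0,2,0,0,18,1,2,0,0,20,1,2,0,0]' 20 >/dev/null; python3 s.py
python3 - <<'E'
from h import *
im,_=viewer.grab_frame("side");cv2.imwrite("pics/side8.png",im[:,:,::-1])
u,v=w2px("side",[.47,-.295,.03]).astype(int);print(u,v)
cv2.imwrite("pics/c8.png",cv2.resize(im[v-40:v+40,u-50:u+50,::-1],(750,600),interpolation=cv2.INTER_CUBIC))
E
```

```text
turn 85.92 deg; toolF [-0.99 -0.85 -0.19] toolM [ 0.001 -0.001  0.015] tcp [ 0.4747 -0.297   0.0281] w 19.94 t 28.65
309 181
```

View pics/c8.png

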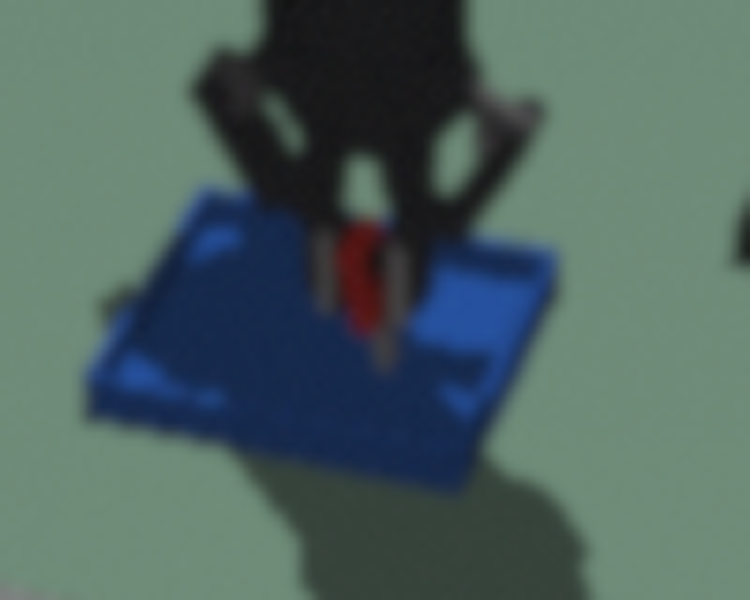

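The key (crop (362,280)) leans left onto the +y finger, with the blade tip at (385,365), as planned. I'll keep letting it down.

```bash
python3 -m pendant '[24,1.5,2,0,0,28,1.5,2,0,0,32,1.5,2,0,0,36,1.5,2,0,0,40,2,2,0,0,44,2,2,0,0,48,2,2,0,0,52,2,2,0,0]' >/dev/null; python3 s.py
python3 - <<'E'
from h import *
im,_=viewer.grab_frame("side");cv2.imwrite("pics/side9.png",im[:,:,::-1])
u,v=309,181
cv2.imwrite("pics/c9.png",cv2.resize(im[v-40:v+40,u-50:u+50,::-1],(750,600),interpolation=cv2.INTER_CUBIC))
E
```

```text
turn 85.93 deg; toolF [ 0.34  0.33 -0.63] toolM [0.025 0.014 0.034] tcp [ 0.4901 -0.301   0.014 ] w 52.09 t 29.7
```

View pics/c9.png

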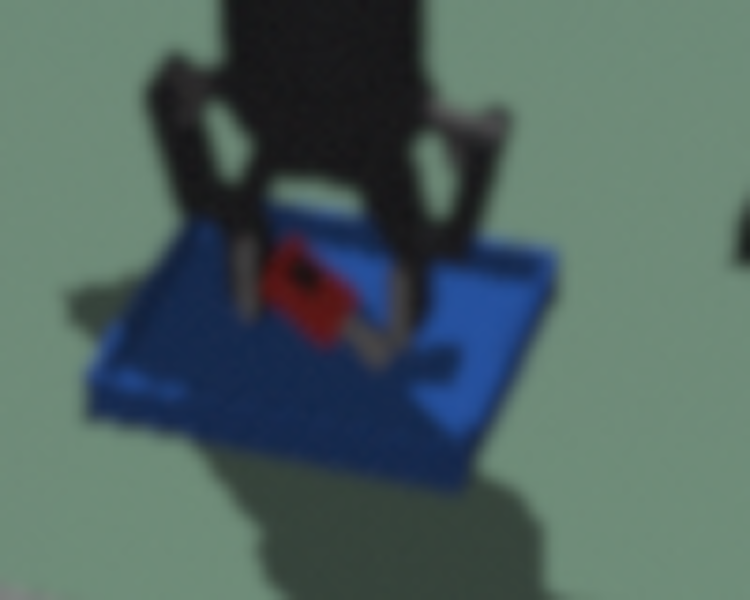

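```bash
python3 -m pendant '[56,2,2,0,0,60,2,2,0,0,63,1.5,2,0,0,66,1.5,2,0,0,68,0,2,0,0,68,0,2,0,0,68,0,0,0,0]' >/dev/null; python3 s.py
python3 - <<'E'
from h import *
im,_=viewer.grab_frame("side");cv2.imwrite("pics/side10.png",im[:,:,::-1])
u,v=309,181
cv2.imwrite("pics/c10.png",cv2.resize(im[v-40:v+40,u-50:u+50,::-1],(750,600),interpolation=cv2.INTER_CUBIC))
E
```

```text
turn 85.92 deg; toolF [ 0.23 -0.11 -1.23] toolM [-0.053 -0.005  0.018] tcp [ 0.5018 -0.3041  0.0073] w 67.99 t 30.62
```

View pics/c10.png

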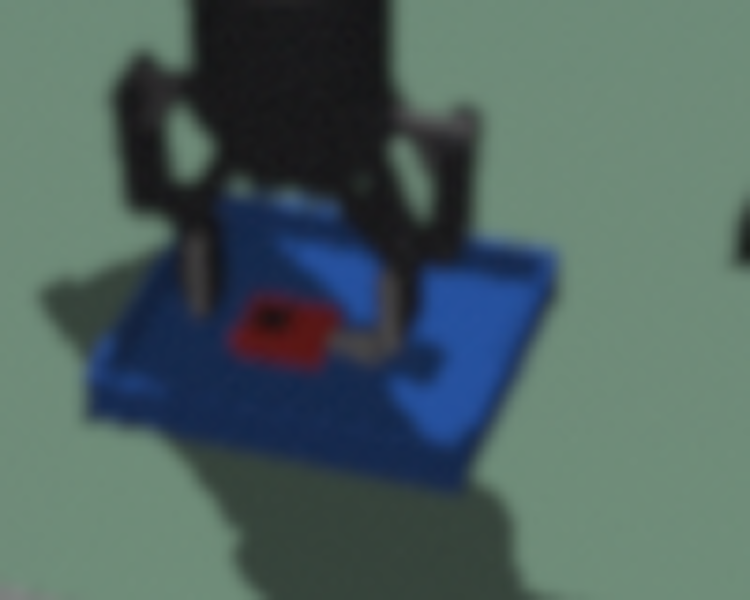

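The key lies flat on the tray floor between the fingers (head (285,330), tip (375,345)). I'll retreat straight up.

```bash
python3 -m pendant '[68,-5,0,0,0,68,-12,0,0,0,68,-25,0,0,0,68,-35,0,0,0,68,-40,0,0,0,68,-40,0,0,0,68,-35,0,0,0,68,-20,0,0,0,68,-8,0,0,0,68,0,0,0,0]' >/dev/null; python3 -m pendant '[68,0,0,-20,0,68,0,0,-35,0,68,0,0,-40,0,68,0,0,-35,0,68,0,0,-20,0,68,0,0,0,0]'>/dev/null
python3 - <<'E'
from h import *
rep()
P=np.array([.5097,.1178,.1225-0.02]);d=np.array([np.cos(YAW),np.sin(YAW),0])
for n in("top","side"):
    im,_=viewer.grab_frame(n);cv2.imwrite(f"pics/{n}11.png",im[:,:,::-1])
    for k in("key","bolt_tip","specimen","oilcan","sieve"):print(n,k,[(round(x["score"],2),np.round(x["location"],3).tolist()) for x in nets.look_for(k,n)])
def f(n,p,s):
    u,v=w2px(n,p).astype(int)
    return cv2.resize(cv2.imread(f"pics/{n}11.png")[v-s:v+s,u-s:u+s],(390,390),interpolation=cv2.INTER_CUBIC)
cv2.imwrite("pics/c11.png",np.hstack([f("top",[.545,.105,.12],25),f("side",[.492,-.301,.01],45)]))
E
```

```text
t 32.67 tcp [ 0.5396 -0.157   0.226 ] x [-0.002  0.001 -1.   ] yawy -14.52 F [ 0.08 -1.16 -0.03] M [ 0.048 -0.001 -0.046] w 68.0 q [-0.39  0.36  0.72  1.87 -0.27  1.02  0.19]
top key [(0.77, [0.506, -0.298, 0.013])]
top bolt_tip []
top specimen [(0.79, [0.619, 0.079, 0.102])]
top oilcan []
top sieve [(0.63, [0.463, 0.414, 0.021])]
side key []
side bolt_tip []
side specimen [(0.86, [0.626, 0.085, 0.101])]
side oilcan [(0.56, [0.651, -0.25, 0.048]), (0.42, [0.508, 0.123, 0.121])]
side sieve [(0.65, [0.467, 0.413, 0.022])]
```

View pics/c11.png

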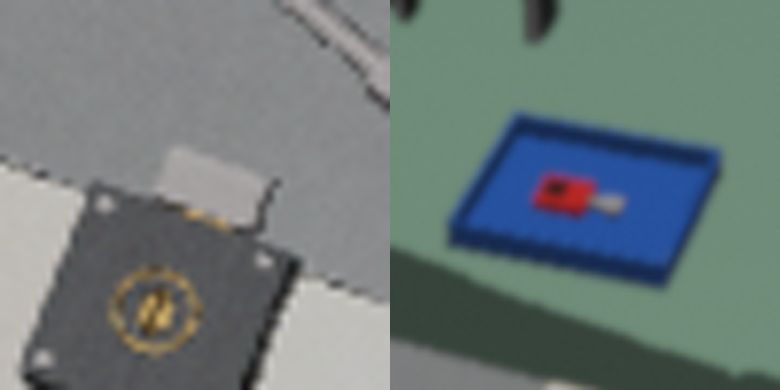

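The brass bolt is in the keeper ((205,217) in the crop), and the key lies flat in the blue tray at (575,195). The bystanders haven't moved.

Run:
```python
from bench import r
print(r.hand_in())
```

```text
the job is handed in; nothing more can be done
None
```

The chest is locked and the key is lying flat in the blue tray. I handed the job in at about 33 s on the robot's clock.

- **Locking:** I turned the key clockwise. The bolt began sliding at about 0.63 rad of tool turn, and the stop came at about 1.2 rad. Torque rose from about 0.15 to about 0.33 N m there; the highest single reading was 0.36.
- **Drawing and placing:** I turned the key back home and drew it straight up with less than 4 N of lift. I set its tip down on the tray floor, with a brief press of about 11 N. Then I opened the fingers slowly so the key leaned over onto one of them and came to rest flat.
- **Last checks:** The final pictures show brass between the lock case and the keeper, where none showed at the start. The key was measured at (0.506, -0.298), inside the blue tray, and the gripper was touching nothing. The sieve, oil bottle and specimen were found within about 4 mm of where they started, which is the networks' accuracy.
- **Not confirmed or failed:** The networks never found the bolt tip reliably, so "fully shot" rests on the torque rise and the brass in the pictures. In the last pictures the top camera missed the oil bottle and the side camera missed the key. In each case the other camera found it, and the key also shows in the side picture.

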